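# Nest two valve ends, then hold the test selector at its third stop

### The job

Put the two steel valve ends upright and fully home in their matching nests, round foot in the round pocket and square foot in the square one, and let go of them. Then grip the black spring-return selector knob and turn it clockwise (seen from above), counting the clicks, to the third stop from home without running on to the fourth, and finish while still gripping and holding it there: let go, it springs back. Leave the wrench, the blue bin and the finished actuator valve alone.

Things in the scene. Friction and masses are not known exactly. Their poses are not given: they have to be found in the camera images.
- round_end: loose steel valve end, 50 mm tall, about 0.25 kg: round foot 50 mm across and 14 mm high, above it a coaxial round neck 28 mm across from 14 to 50 mm, to grip. Stands upright; origin at the centre of its underside, z up
- square_end: loose steel valve end, 50 mm tall, about 0.25 kg: square foot 42 x 42 mm and 14 mm high, above it a square neck 28 x 28 mm from 14 to 50 mm with its sides parallel to the foot's, to grip. Stands upright; origin at the centre of its underside, x and y along the sides, z up
- round_nest_hole0 (a point): centre of the mouth of the round pocket in a fixed grey metal block 84 x 84 x 20 mm on the bench; the pocket is 54 mm across, 10 mm deep, open upwards, its rim chamfered 2 mm; the point lies in the block's top face, 20 mm above the bench. Seated, the round end's origin is 10 mm below this point
- square_nest_hole0 (a point): centre of the mouth of the square pocket in a like block 84 x 84 x 20 mm; the pocket is 46 x 46 mm, 10 mm deep, its sides along this frame's x and y (the block may be turned on the bench), rim chamfered 2 mm; the point lies in the top face, 20 mm above the bench. Seated, the square end's origin is 10 mm below this point
- selector_box: fixed off-white selector box, 110 x 110 x 50 mm; origin at the centre of its underside, z up. The knob's axis is vertical through its centre. On its top five dark dots 42 mm from the axis mark the stops: a larger one at the box's -x side for home, then four small ones going clockwise, 0.42 rad (24 degrees) apart. Two short pipe stubs stand out of its +x side
- knob_grip (a point): the point to grip on the black selector knob, on its axis, 81 mm above the bench. The grip is an upright bar 44 mm long (along this frame's x), 14 mm thick (along y), its top 10 mm above this point; it stands on a round skirt 48 mm across whose top is 20 mm below this point. A white line on the bar's top near its -x end points to the dots. The frame turns with the knob
- selector (a joint): knob angle in rad, clockwise from above: 0 at home (start; a spring returns it), click stops at 0.42, 0.84, 1.26 (the third), 1.68; end of travel 1.78. The spring pulls home with 0.14 Nm at home, 0.22 Nm at the third stop; leaving a stop adds about 0.09 Nm, easing to as much less just before the next, then jumps up again: the click. The stops alone do not hold it
- wrench: bystander: steel wrench 180 mm long lying flat; origin at its middle, on the underside. Not to be disturbed
- parts_bin: bystander: open blue plastic bin 80 x 110 x 60 mm; origin at the centre of its underside. Not to be disturbed
- actuator: bystander: off-white electric actuator on a steel ball valve, about 160 mm tall, 100 x 120 mm; origin at the centre of its underside. Not to be disturbed
Things that resemble listed ones, but are neither listed nor needed, are in the scene too. Leave any brown or green look-alike of the round_end alone.

How it is judged (in metres and radians):
On the way, in this order (a step that is already met when the one before it is completed fails the run):
1. both valve ends fully home in their matching nests, upright and let go (horizontal distance between round_end and round_nest_hole0 below 0.005 m and z of round_end in the frame of round_nest_hole0 below -0.0075 m and angle between each of round_end, square_end's own z axis and vertical below 0.07 rad and horizontal distance between square_end and square_nest_hole0 below 0.005 m and z of square_end in the frame of square_nest_hole0 below -0.0075 m and contact force between the fingers and round_end below 0.2 N and contact force between the fingers and square_end below 0.2 N), for 0.2 s.
2. the selector knob gripped and turned to the first stop or beyond (value of joint selector above 0.32 rad and contact force between the fingers and selector above 2 N).
3. the selector knob held at the third stop (value of joint selector between 1.13 and 1.39 rad and contact force between the fingers and selector above 2 N), for 0.2 s.
At the end, for the whole second after the job is handed in: the program ends holding: the fingers press on the knob with more than 2 N and it stays still within 0.13 rad of the third stop (1.26 rad); both valve ends untouched, at rest, within 5 mm of the centres of their matching pockets, no more than 2.5 mm short of the floor and within 4 degrees of upright (all of step 1 and all of step 3 and velocity of joint selector between -0.1 and 0.1 rad/s and linear speed of each of round_end, square_end below 0.02 m/s); the arm keeps its last pose, push and grip.
It fails at once if the knob run on towards the fourth stop (past 1.50 rad) (value of joint selector above 1.5 rad).
It fails at once if the knob turned from home before both ends are home in their nests (value of joint selector above 0.3 rad and not (horizontal distance between round_end and round_nest_hole0 below 0.005 m and z of round_end in the frame of round_nest_hole0 below -0.0075 m and angle between each of round_end, square_end's own z axis and vertical below 0.07 rad and horizontal distance between square_end and square_nest_hole0 below 0.005 m and z of square_end in the frame of square_nest_hole0 below -0.0075 m)).
It fails at once if a bystander moved by more than 20 mm (distance of any of wrench, parts_bin, actuator from where it was at the start of the episode above 0.02 m).
It also fails if it takes over 66 s, if anything falls off the work surface, if the arm or the gripper's body presses on something with over 40 N, if the wrist force passes 120 N, or if a joint passes its speed limit or range.

### The arm

A 6-joint arm with a two-finger parallel gripper is mounted at the origin on the work surface. World frame = base frame: x ahead of the robot, y to its left, z up, the work surface at z = 0. Lengths are in m, angles in degrees, forces in N, time in s.
With the tool pointing down it reaches from about 0.35 to 0.925 m from the base axis. Payload 6.4 kg.
Tool frame: the origin (TCP) lies midway between the tips of the shut fingers; the grasp point (between the pads) lies 19 mm behind it; z points along the fingers, y is the line along which they close (so a half turn about z gives the same grasp; the last joint's range is limited). The gripper opens to 94 mm and grips with 3 to 60 N. Pads are 16 mm wide; open, the fingers measure 119 mm over their backs; the gripper's body (75 mm by 177 mm) begins 78 mm behind the grasp point.
Start: joints at [-83.142, 14.043, 89.255, -0, 76.702, -9.975], TCP at [0.188, -0.622, 0.205] pointing down, gripper open.
Joint ranges: [-179.41, 179.41], [-58.25, 129.5], [7.25, 145.43], [-54.29, 234.29], [11.92, 165.04], [-157.13, 157.13]. Speed limits (degrees/s): [147.25, 147.25, 180, 180, 180, 180].

### API

Orientations are given as a 3x3 rotation matrix whose columns are the frame's x, y, z axes.
In Python, from workcell import robot, eyes gives the robot as it stands.
- The arm moves only by the tool step_arm, never from a script. Its argument "commands" is a list of rows, each a list of 7 numbers: the turn, a rotation vector about the tool's x, y, z each as a share of 45 degrees, from -1 to 1, then the shift along the tool's x, y, z each as a share of 30 mm, from -1 to 1, then the opening, from -1 (shut) to 1 (fully open). A call has 1 to 5 rows; each row shifts and turns the commanded pose from where the row before left it, along the tool's axes as they then stand; what a row does not reach is not made up. A row lasts 1/8 s, in which the tool goes at most 62.5 mm and 10.7 degrees, less where a joint would pass 70% of its speed; a pose out of reach is approached as far as the arm can. A call with a number of a shift or a turn outside -1 to 1 is refused whole. A call with a gripper value outside its range is refused whole. The fingers move at their own pace and stop on an object; "force" is the grip in N (left out, the last holds). Time passes only in rows, so rows that do not move let the fingers close. It gives the time, the measured TCP pose, the force, the opening and the grip force at its end, in the units of the state.
- robot.read_state(): the state, without advancing time (a new reading comes with each control period).
- eyes.read_camera(name): name is "scene" or "top" or "wrist"; returns (picture, depth): 480x640x3 uint8, red, green, blue; 480x640 float32, m along the optical axis (not along the pixel's ray), 0 where there is no reading.
- eyes.calibration(name): a dict with "intrinsics" (3x3 intrinsics, pixels), "R" (3x3) and "t" (3): a world point X has camera coordinates R X + t; the wrist camera has in their place "hand_eye" (4x4, takes a point from camera to tool coordinates, whose origin is the TCP and whose axes are the flange's). Camera axes: x right, y down, z forward; pixel columns grow to the right and rows downward; lengths in m; the calibration is good to about 2 mm. A picture is of the moment at which its call begins: read the wrist's pose just before it. calibration takes no time and is no camera call.
- robot.job_done(): hands the job in; it is judged then, once.
The state is a dict: "time_s": time; "q": joint angles; "joint_vel": joint speeds; "joint_torque": joint torques, N m; "position": TCP position; "eef_rot": TCP orientation; "contact_force": force on the tool from outside, world axes, zero at the start; "wrist_torque": the same for the moment, N m; "finger_gap": finger opening in m; "grip_force": force on a finger pad.
Only numpy, scipy, OpenCV 4.12 (cv2) and the standard library are available. Lean on these libraries where they do the work, as an engineer would, in place of code of your own. Each camera call takes 0.05 s, during which the arm holds its last target. There are 200 camera calls.

## Working session

There is one attempt and no reset: what is moved stays moved. The work goes in short steps, Python scripts to look and compute and a tool call to move; the robot and the scene stay as the last step left them, time stands still between calls to the robot, and variables do not carry over. Pictures are saved under pics/ and viewed, at most 10 in all, crops included, and the job is handed in when it is done.

Besides the shell and the picture viewer there is one more tool, called after ">>>" as name(argument=value, ...) on one line, values as JSON. step_arm: Moves the arm, as the interface text tells. Its arguments: {"type":"object","properties":{"commands":{"type":"array"},"force":{"type":"number"}},"required":["commands"]}

```bash
ls; mkdir -p pics; python3 - <<'E'
from workcell import robot, eyes
import cv2,numpy as np
for n in ("top","scene"):
    p,d=eyes.read_camera(n); np.savez(f"{n}.npz",p=p,d=d)
    cv2.imwrite(f"pics/{n}0.png",p[...,::-1]); c=eyes.calibration(n); print(n,c)
s=robot.read_state(); print(s)
print(eyes.calibration("wrist"))
E
```

```text
pics
top {'intrinsics': array([[473.16317689,   0.        , 319.07356953],
       [  0.        , 473.16317689, 239.16916751],
       [  0.        ,   0.        ,   1.        ]]), 'R': array([[ 0.0203831 , -0.9997811 , -0.00471967],
       [-0.99275563, -0.01968034, -0.11852824],
       [ 0.11840941,  0.00710145, -0.99293947]]), 't': array([-0.02791532,  0.64089496,  0.87188294])}
scene {'intrinsics': array([[530.73528813,   0.        , 315.56627566],
       [  0.        , 530.73528813, 242.74933376],
       [  0.        ,   0.        ,   1.        ]]), 'R': array([[ 0.79273402,  0.60956708, -0.0008636 ],
       [ 0.4604702 , -0.5997626 , -0.65440967],
       [-0.39942455,  0.51837515, -0.75613969]]), 't': array([-0.4949856 , -0.23949076,  1.35259588])}
{'time_s': 0.1, 'q': array([-8.31423923e+01,  1.40792420e+01,  8.93172314e+01, -8.33397900e-04,
        7.67009837e+01, -9.97627366e+00]), 'joint_vel': array([-0.00293655, -0.1250305 , -0.22020008,  0.00460088, -0.04365376,
        0.07154119]), 'joint_torque': array([ 2.92182558e-04, -4.16914380e+01, -3.15523732e+01,  6.87024579e-02,

[... 299 characters left out ...]
ntact_force': array([0.23427833, 0.4713477 , 0.47248258]), 'wrist_torque': array([-0.00055255, -0.02336372, -0.01090746]), 'grip_force': 0.0, 'finger_gap': 0.09392087188734058}
{'intrinsics': array([[358.26776014,   0.        , 322.01823475],
       [  0.        , 358.26776014, 237.83582335],
       [  0.        ,   0.        ,   1.        ]]), 'hand_eye': array([[-2.12317237e-04, -9.70767933e-01, -2.40019946e-01,
         7.05911872e-02],
       [ 9.99997174e-01,  3.62199701e-04, -2.34950679e-03,
        -7.24300354e-04],
       [ 2.36776100e-03, -2.40019766e-01,  9.70765113e-01,
        -1.79697443e-01],
       [ 0.00000000e+00,  0.00000000e+00,  0.00000000e+00,
         1.00000000e+00]])}
```

View pics/top0.png

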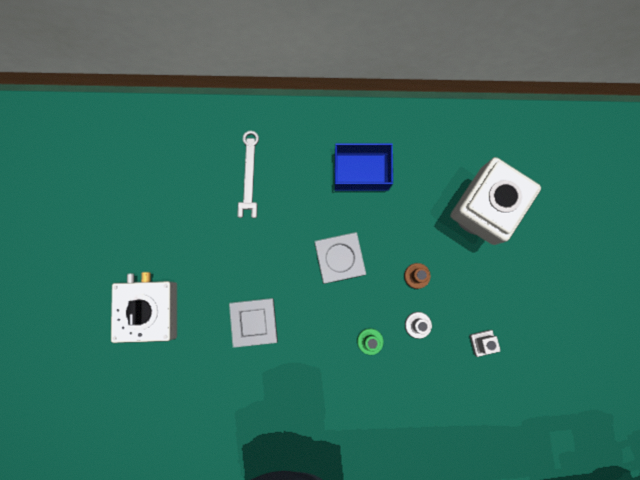

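View pics/scene0.png

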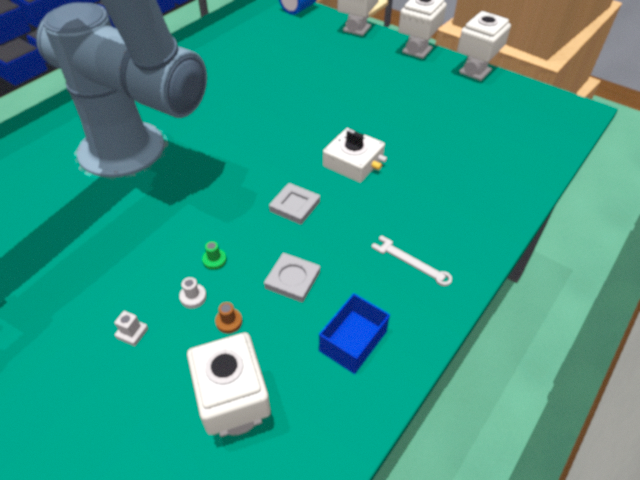

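Top view: the candidates for the round end are white/steel (419,325), brown (418,276) and green (371,342). Only the white one is plain steel, so it is the one meant. The square end is at (486,344), the round nest at (340,257), the square nest at (253,322) and the selector at (141,312). I'll measure these and make an enlarged crop to confirm.

```bash
cat > h.py <<'E'
import numpy as np,cv2
from workcell import robot,eyes
def ray(K,R,t,uv,z):
    uv=np.atleast_2d(uv).astype(float)
    d=np.c_[(uv[:,0]-K[0,2])/K[0,0],(uv[:,1]-K[1,2])/K[1,1],np.ones(len(uv))]@R
    o=-R.T@t
    return (o+d*((z-o[2])/d[:,2])[:,None])[:,:2]
def cloud(K,R,t,d):
    v,u=np.indices(d.shape); P=np.dstack([(u-K[0,2])/K[0,0]*d,(v-K[1,2])/K[1,1]*d,d])
    return (P-t)@R
def wristRt(s,c):
    H=c["hand_eye"]; Rw=s["eef_rot"]@H[:3,:3]; o=s["position"]+s["eef_rot"]@H[:3,3]
    return Rw.T,-Rw.T@o
E
python3 - <<'E'
from h import *
c=eyes.calibration("top");K,R,t=c["intrinsics"],c["R"],c["t"]
z=np.load("top.npz");p,d=z["p"],z["d"]; W=cloud(K,R,t,d)
for n,(u,v,r) in dict(round=(419,325,22),square=(486,344,22),rn=(340,257,34),sn=(253,322,34),box=(145,312,45)).items():
    s=np.s_[v-r:v+r,u-r:u+r]; w=W[s][d[s]>0]
    for lo,hi in ((.008,.017),(.0175,.024),(.04,.053),(.06,.075),(.085,.095)):
        q=w[(w[:,2]>lo)&(w[:,2]<hi)]
        if len(q)>8:
            b=cv2.minAreaRect((q[:,:2]*1000).astype(np.float32)); print(n,lo,len(q),q[:,2].mean().round(4),np.round(b[0],1),np.round(b[1],1),round(b[2],1))
    img=cv2.resize(p[s],(260,260),interpolation=cv2.INTER_CUBIC); globals().setdefault("T",[]).append(img)
cv2.imwrite("pics/crop0.png",np.hstack(T[:2]+[T[4]])[...,::-1])
E
```

```text
round 0.008 311 0.0123 [ 480.6 -211. ] [47.9 48.6] 71.2
round 0.04 182 0.0482 [ 481.3 -210.5] [25.6 27.2] 1.6
square 0.008 201 0.0124 [ 449.  -336.7] [42.6 41.6] 13.1
square 0.0175 21 0.0206 [ 454.7 -328.8] [17.  36.2] 57.5
square 0.04 255 0.0481 [ 449.1 -338. ] [28.5 30.1] 14.5
rn 0.008 625 0.0123 [608.3 -57.1] [84.1 84.1] 13.2
rn 0.0175 874 0.0191 [608.2 -57. ] [83.8 83.7] 13.5
sn 0.008 632 0.0121 [478.9 109.2] [83.  84.9] 7.4
sn 0.0175 1015 0.0192 [479.2 109.1] [84.  84.2] 7.3
box 0.008 86 0.0125 [499.4 261.4] [105.9   2.1] 2.6
box 0.0175 86 0.0216 [524.4 283.1] [148.6  63.5] 40.6
box 0.04 2841 0.0489 [496.6 315.4] [110.3 110.1] 3.2
box 0.06 168 0.0641 [498.9 314.8] [46.2 40.6] 67.8
box 0.085 204 0.0893 [496.2 315.9] [42.7 15.5] 4.4
```

View pics/crop0.png

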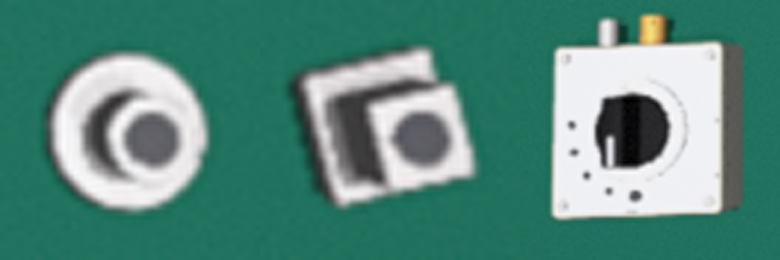

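The crop confirms it: plain steel round end on the left, square end in the middle, and the knob on the right with its line near the home dot. Positions are good, so I'll move above the square end.

>>> step_arm(commands=[[0, 0, 0, 0.9, -0.54, 0.2, 0.3], [0, 0, 0, 0.9, -0.54, 0.2, 0.3], [0, 0, 0, 0.9, -0.54, 0.2, 0.3], [0, 0, 0, 0.9, -0.54, 0.2, 0.3], [0, 0, 0, 0.9, -0.54, 0.2, 0.3]], force=25)

```text
time_s: 0.72
position: [0.2945, -0.5044, 0.1748]
eef_rot: [[0.957, 0.29, -0.0], [0.29, -0.957, 0.001], [0.0, -0.001, -1.0]]
contact_force: [0.0, -0.4, -0.6]
finger_gap: 0.0613
grip_force: 0.0
```

>>> step_arm(commands=[[0, 0, 0, 0.9, -0.54, 0.2, 0.3], [0, 0, 0, 0.9, -0.54, 0.2, 0.3], [0, 0, 0, 0.9, -0.54, 0.2, 0.3], [0, 0, 0, 0.9, -0.54, 0.2, 0.3], [0, 0, 0.06, 0.9, -0.54, 0.2, 0.3]])

```text
time_s: 1.35
position: [0.4002, -0.3878, 0.1448]
eef_rot: [[0.97, 0.243, -0.0], [0.243, -0.97, 0.001], [-0.0, -0.001, -1.0]]
contact_force: [0.3, -0.3, 0.6]
finger_gap: 0.0607
grip_force: 0.0
```

>>> step_arm(commands=[[0, 0, 0, 0, 0, 0, 0.3], [0, 0, 0, 0, 0, 0, 0.3]])

```text
time_s: 1.6
position: [0.3994, -0.3894, 0.1455]
eef_rot: [[0.97, 0.245, -0.0], [0.245, -0.97, -0.0], [-0.0, 0.0, -1.0]]
contact_force: [0.6, 0.5, 0.0]
finger_gap: 0.0614
grip_force: 0.0
```

```bash
cat >> h.py <<'E'
def goal(x,y,z,yaw=None):
    s=robot.read_state();E=s["eef_rot"];p=s["position"]
    a=np.degrees(np.arctan2(E[1,0],E[0,0])); k=E.T@(np.array([x,y,z])-p)/.03
    tilt=np.cross(E[:,2],[0,0,-1])@E*180/np.pi/45
    dz=0 if yaw is None else -((yaw-a+180)%360-180)/45
    print("t",round(s["time_s"],2),"pos",p.round(4),"yaw",a.round(2),"shift",k.round(3),"tiltcorr",tilt.round(4)[:2],"turnz",np.round(dz,3),"gap",round(s["finger_gap"],4),"grip",round(s["grip_force"],1),"F",s["contact_force"].round(1),"q",s["q"].round(0))
def wristpts(zs,lab=""):
    s=robot.read_state();c=eyes.calibration("wrist");p,d=eyes.read_camera("wrist");K=c["intrinsics"];R,t=wristRt(s,c)
    W=cloud(K,R,t,d);return p,d,W,K,R,t
def rects(W,d,lo,hi,cx,cy,rad=.05):
    m=(d>0)&(W[...,2]>lo)&(W[...,2]<hi)&(np.hypot(W[...,0]-cx,W[...,1]-cy)<rad)
    q=W[m][:,:2]*1000
    if len(q)<10: print(lo,"none");return
    b=cv2.minAreaRect(q.astype(np.float32));print(lo,len(q),W[m][:,2].mean().round(4),np.round(b[0],1),np.round(b[1],1),round(b[2],1))
E
python3 - <<'E'
from h import *
goal(.449,-.3375,.02,14)
p,d,W,K,R,t=wristpts(0)
for lo,hi in((.009,.018),(.043,.056)):
  rects(W,d,lo,hi,.449,-.3375); rects(W,d,lo,hi,.481,-.211)
cv2.imwrite("pics/w0.png",p[...,::-1])
E
```

```text
t 1.6 pos [ 0.3994 -0.3894  0.1455] yaw 14.16 shift [ 2.027 -1.272  4.181] tiltcorr [0.0002 0.0004] turnz 0.003 gap 0.0614 grip 0.0 F [0.6 0.5 0. ] q [-56.   5. 106.  -0.  69.  20.]
0.009 963 0.0144 [ 451.4 -336.7] [40.8 42. ] 14.3
0.009 1771 0.0144 [ 482.9 -213.8] [43.6 49.2] 82.9
0.043 1428 0.0505 [ 451.8 -336.8] [27.3 28.3] 14.2
0.043 1460 0.0503 [ 483.3 -210.9] [27.7 27.5] 9.9
```

View pics/w0.png

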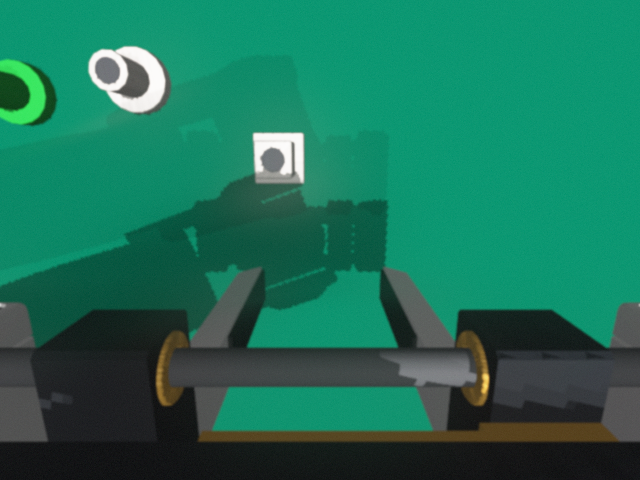

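The wrist view shows the square end at (275,158) and the round end at (125,78). The wrist and top measurements agree to about 2 mm. Now I'll pick up the square end.

>>> step_arm(commands=[[0, 0, 0, 0.7, -0.425, 0.2, 0.3], [0, 0, 0, 0.7, -0.425, 0.3, 0.3], [0, 0, 0, 0.71, -0.425, 0.3, 0.3], [0, 0, 0, 0, 0, 0.85, 0.3], [0, 0, 0, 0, 0, 0.85, 0.3]])

```text
time_s: 2.28
position: [0.4517, -0.3375, 0.0703]
eef_rot: [[0.97, 0.244, 0.001], [0.244, -0.97, -0.001], [0.0, 0.001, -1.0]]
contact_force: [1.0, 0.0, 0.3]
finger_gap: 0.0613
grip_force: 0.0
```

>>> step_arm(commands=[[0, 0, 0, 0, 0, 0.85, 0.3], [0, 0, 0, 0, 0, 0.83, 0.3], [0, 0, 0, 0, 0, 0, 0.3], [0, 0, 0, 0, 0, 0, -1], [0, 0, 0, 0, 0, 0, -1]], force=25)

```text
time_s: 2.9
position: [0.4524, -0.3375, 0.0215]
eef_rot: [[0.97, 0.244, 0.002], [0.244, -0.97, -0.002], [0.001, 0.002, -1.0]]
contact_force: [0.2, 0.3, -0.8]
finger_gap: 0.0446
grip_force: 0.0
```

>>> step_arm(commands=[[0, 0, 0, 0, 0, 0, -1], [0, 0, 0, 0, 0, 0, -1]])

```text
time_s: 3.15
position: [0.4522, -0.3369, 0.0208]
eef_rot: [[0.97, 0.244, 0.001], [0.244, -0.97, -0.001], [0.001, 0.002, -1.0]]
contact_force: [0.1, -1.1, 3.4]
finger_gap: 0.0276
grip_force: 25.0
```

```bash
python3 -c "
from h import *
goal(.4813,.1094,.09,7.3)"
```

```text
t 3.15 pos [ 0.4522 -0.3369  0.0208] yaw 14.14 shift [  4.575 -14.185  -2.325] tiltcorr [ 0.0019 -0.0008] turnz 0.152 gap 0.0276 grip 25.0 F [ 0.1 -1.1  3.4] q [-48.  17. 108.  -0.  56.  28.]
```

>>> step_arm(commands=[[0, 0, 0, 0, 0, -1, -1], [0, 0, 0, 0, 0, -1, -1], [0, 0, 0, 0.16, -0.5, -0.9, -1], [0, 0, 0, 0.16, -0.97, -0.4, -1], [0, 0, 0, 0.16, -0.97, 0, -1]])

```text
time_s: 3.78
position: [0.448, -0.2612, 0.1198]
eef_rot: [[0.97, 0.244, 0.001], [0.244, -0.97, -0.001], [0.001, 0.001, -1.0]]
contact_force: [-0.3, -0.1, -3.0]
finger_gap: 0.0278
grip_force: 25.0
```

>>> step_arm(commands=[[0, 0, 0, 0.17, -0.97, 0, -1], [0, 0, 0, 0.17, -0.97, 0, -1], [0, 0, 0, 0.17, -0.97, 0, -1], [0, 0, 0, 0.17, -0.97, 0, -1], [0, 0, 0, 0.17, -0.97, 0, -1]])

```text
time_s: 4.4
position: [0.4362, -0.1131, 0.1183]
eef_rot: [[0.97, 0.244, -0.001], [0.244, -0.97, 0.001], [-0.001, -0.001, -1.0]]
contact_force: [0.6, 1.3, -4.0]
finger_gap: 0.0278
grip_force: 25.0
```

>>> step_arm(commands=[[0, 0, 0, 0.17, -0.97, 0, -1], [0, 0, 0, 0.17, -0.97, 0, -1], [0, 0, 0, 0.17, -0.97, 0, -1], [0, 0, 0, 0.17, -0.97, 0, -1], [0, 0, 0, 0.17, -0.97, 0, -1]])

```text
time_s: 5.03
position: [0.4253, 0.034, 0.1184]
eef_rot: [[0.97, 0.244, -0.001], [0.244, -0.97, 0.0], [-0.001, -0.001, -1.0]]
contact_force: [1.1, -0.3, -3.5]
finger_gap: 0.0279
grip_force: 25.0
```

>>> step_arm(commands=[[0, 0, 0, 0.17, -0.97, 0, -1], [0, 0, 0, 0.17, -0.97, 0, -1], [0, 0, 0.15, 0, 0, 0, -1], [0, 0, 0, 0, 0, 0, -1], [0, 0, 0, 0, 0, 0, -1]])

```text
time_s: 5.65
position: [0.4216, 0.0916, 0.1187]
eef_rot: [[0.992, 0.13, -0.001], [0.13, -0.992, 0.0], [-0.001, -0.0, -1.0]]
contact_force: [0.6, -0.5, -2.9]
finger_gap: 0.0276
grip_force: 25.0
```

```bash
python3 - <<'E'
from h import *
goal(.4813,.1094,.0322,7.3)
p,d,W,K,R,t=wristpts(0); np.savez("w1.npz",p=p,d=d,W=W)
rects(W,d,.016,.025,.4813,.109,.07); rects(W,d,.005,.0145,.4813,.109,.03)
s=robot.read_state(); rects(W,d,.08,.125,*s["position"][:2])
cv2.imwrite("pics/w1.png",p[...,::-1])
E
```

```text
t 5.65 pos [0.4216 0.0916 0.1187] yaw 7.45 shift [ 2.052 -0.331  2.883] tiltcorr [-0.0002  0.0009] turnz 0.003 gap 0.0276 grip 25.0 F [ 0.6 -0.5 -2.9] q [ -3. -11. 124.  -0.  67.  80.]
0.016 8866 0.0203 [481.7 110. ] [84.2 84.2] 7.4
0.005 3506 0.0105 [481.6 110.1] [45.9 46.2] 7.5
0.08 2077 0.1125 [435.4  94.5] [13.3 45.4] 7.7
```

View pics/w1.png

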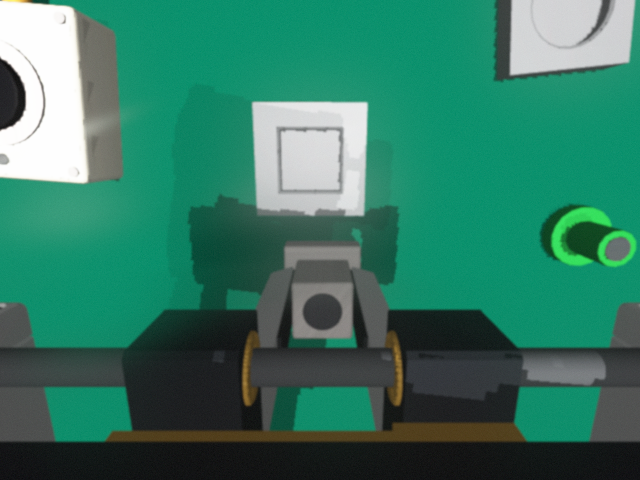

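The wrist view shows the pocket at (310,160) with the square end held straight. Moving over the nest.

>>> step_arm(commands=[[0, 0, 0, 0.69, -0.115, 0.2, -1], [0, 0, 0, 0.69, -0.115, 0.2, -1], [0, 0, 0, 0.7, -0.115, 0.2, -1], [0, 0, 0, 0, 0, 0.9, -1], [0, 0, 0, 0, 0, 0.9, -1]])

```text
time_s: 6.32
position: [0.4831, 0.1097, 0.0465]
eef_rot: [[0.992, 0.129, 0.001], [0.129, -0.992, 0.0], [0.001, 0.0, -1.0]]
contact_force: [0.7, -1.2, -3.2]
finger_gap: 0.0277
grip_force: 25.0
```

>>> step_arm(commands=[[0, 0, 0, 0, 0, 0, -1], [0, 0, 0, 0, 0, 0, -1]])

```text
time_s: 6.58
position: [0.4833, 0.1098, 0.048]
eef_rot: [[0.992, 0.128, 0.001], [0.128, -0.992, 0.0], [0.001, 0.0, -1.0]]
contact_force: [0.5, 0.3, -2.2]
finger_gap: 0.028
grip_force: 25.0
```

```bash
python3 - <<'E'
from h import *
goal(.482,.110,.0308,7.4)
E
```

```text
t 6.58 pos [0.4833 0.1098 0.048 ] yaw 7.38 shift [-0.043 -0.012  0.574] tiltcorr [ 0.0002 -0.0018] turnz -0.0 gap 0.028 grip 25.0 F [ 0.5  0.3 -2.2] q [ -0.   5. 117.   0.  57.  82.]
```

>>> step_arm(commands=[[0, 0, 0, -0.04, -0.01, 0.2, -1], [0, 0, 0, 0, 0, 0.2, -1], [0, 0, 0, 0, 0, 0.16, -1], [0, 0, 0, 0, 0, 0, -1]])

```text
time_s: 7.08
position: [0.4816, 0.1102, 0.0306]
eef_rot: [[0.992, 0.129, 0.0], [0.129, -0.992, -0.0], [0.0, 0.0, -1.0]]
contact_force: [-1.2, -0.7, 1.8]
finger_gap: 0.0278
grip_force: 25.0
```

```bash
python3 - <<'E'
from h import *
goal(.482,.110,.0308,7.4)
E
```

```text
t 7.08 pos [0.4816 0.1102 0.0306] yaw 7.39 shift [ 0.013  0.007 -0.005] tiltcorr [ 0.0001 -0.0002] turnz -0.0 gap 0.0278 grip 25.0 F [-1.2 -0.7  1.8] q [ -0.   7. 118.  -0.  55.  82.]
```

>>> step_arm(commands=[[0, 0, 0, 0, 0, 0, 0.3], [0, 0, 0, 0, 0, 0, 0.3], [0, 0, 0, 0, 0, -0.8, 0.3], [0, 0, 0, 0, 0, -1, 0.3], [0, 0, 0, -0.5, 0, -1, 0.3]])

```text
time_s: 7.7
position: [0.467, 0.1081, 0.1155]
eef_rot: [[0.992, 0.128, 0.001], [0.128, -0.992, 0.0], [0.001, 0.0, -1.0]]
contact_force: [-0.2, 0.6, 0.8]
finger_gap: 0.0611
grip_force: 0.0
```

>>> step_arm(commands=[[0, 0, 0, -0.9, 0, 0, 0.3], [0, 0, 0, -0.7, 0, 0, 0.3], [0, 0, 0, 0, 0, 0, 0.3]])

```text
time_s: 8.07
position: [0.4182, 0.1021, 0.1142]
eef_rot: [[0.992, 0.128, 0.001], [0.128, -0.992, 0.0], [0.001, 0.0, -1.0]]
contact_force: [0.1, 0.1, 0.4]
finger_gap: 0.0609
grip_force: 0.0
```

```bash
python3 - <<'E'
from h import *
goal(.4225,-.211,.12,7.4)
p,d,W,K,R,t=wristpts(0)
rects(W,d,.016,.022,.4816,.110,.07);rects(W,d,.022,.027,.4816,.110,.04); rects(W,d,.054,.068,.4816,.110,.04)
E
```

```text
t 8.07 pos [0.4182 0.1021 0.1142] yaw 7.38 shift [-1.199 10.368 -0.193] tiltcorr [ 0.0001 -0.0007] turnz -0.0 gap 0.0609 grip 0.0 F [0.1 0.1 0.4] q [ -1. -11. 125.   0.  66.  81.]
0.016 9098 0.0203 [481.6 110. ] [83.4 84.2] 7.3
0.022 1406 0.0242 [487.6 112. ] [67.3 75. ] 34.8
0.054 1956 0.0605 [480.4 111.3] [27.7 27.9] 7.4
```

The square end is seated: its top is at 60.5 mm and it is 1.8 mm off centre. Next is the round end.

>>> step_arm(commands=[[0, 0, 0, -0.12, 1, 0, 0.3], [0, 0, 0, -0.12, 1, 0, 0.3], [0, 0, 0, -0.12, 1, 0, 0.3], [0, 0, 0, -0.12, 1, 0, 0.3], [0, 0, 0, -0.12, 1, 0, 0.3]])

```text
time_s: 8.75
position: [0.4213, -0.0504, 0.1146]
eef_rot: [[0.992, 0.128, 0.001], [0.128, -0.992, -0.0], [0.001, 0.0, -1.0]]
contact_force: [0.5, 0.3, 0.5]
finger_gap: 0.0613
grip_force: 0.0
```

>>> step_arm(commands=[[0, 0, 0, -0.12, 1, -0.1, 0.3], [0, 0, 0, -0.12, 1, -0.1, 0.3], [0, 0, 0, -0.12, 1, 0, 0.3], [0, 0, 0, -0.12, 1, 0, 0.3], [0, 0, 0, -0.12, 1, 0, 0.3]])

```text
time_s: 9.38
position: [0.4225, -0.2018, 0.1204]
eef_rot: [[0.992, 0.128, 0.001], [0.128, -0.992, -0.0], [0.001, 0.001, -1.0]]
contact_force: [0.1, -0.6, -0.1]
finger_gap: 0.0609
grip_force: 0.0
```

>>> step_arm(commands=[[0, 0, 0, 0, 0.37, 0, 0.3], [0, 0, 0, 0, 0, 0, 0.3], [0, 0, 0, 0, 0, 0, 0.3]])

```text
time_s: 9.75
position: [0.4232, -0.2103, 0.12]
eef_rot: [[0.992, 0.129, -0.0], [0.129, -0.992, 0.001], [-0.0, -0.001, -1.0]]
contact_force: [-0.3, -0.3, 0.8]
finger_gap: 0.0611
grip_force: 0.0
```

```bash
python3 - <<'E'
from h import *
goal(.4833,-.211,.0205,7.4)
p,d,W,K,R,t=wristpts(0)
rects(W,d,.009,.018,.4833,-.211,.04);rects(W,d,.044,.054,.4833,-.211,.04)
E
```

```text
t 9.75 pos [ 0.4232 -0.2103  0.12  ] yaw 7.43 shift [1.984 0.285 3.318] tiltcorr [-0.0007  0.0003] turnz 0.001 gap 0.0611 grip 0.0 F [-0.3 -0.3  0.8] q [-40.  -5. 119.   0.  66.  42.]
0.009 1916 0.0143 [ 483.  -210.3] [49.2 48.7] 7.9
0.044 1279 0.0505 [ 483.3 -210.2] [27.1 26.8] 8.5
```

>>> step_arm(commands=[[0, 0, 0, 0.66, 0.09, 0.2, 0.3], [0, 0, 0, 0.66, 0.09, 0.2, 0.3], [0, 0, 0, 0.66, 0.08, 0.22, 0.3], [0, 0, 0, 0, 0, 0.9, 0.3], [0, 0, 0, 0, 0, 0.9, 0.3]])

```text
time_s: 10.42
position: [0.4836, -0.2104, 0.0473]
eef_rot: [[0.992, 0.13, 0.001], [0.13, -0.992, -0.0], [0.001, 0.001, -1.0]]
contact_force: [-0.7, 0.1, 0.1]
finger_gap: 0.0609
grip_force: 0.0
```

>>> step_arm(commands=[[0, 0, 0, 0, 0, 0.9, 0.3], [0, 0, 0, 0, 0, 0, 0.3], [0, 0, 0, 0, 0, 0, -1], [0, 0, 0, 0, 0, 0, -1], [0, 0, 0, 0, 0, 0, -1]])

```text
time_s: 11.05
position: [0.4836, -0.2116, 0.0217]
eef_rot: [[0.992, 0.129, 0.002], [0.129, -0.992, -0.001], [0.001, 0.001, -1.0]]
contact_force: [-0.0, 0.2, -0.4]
finger_gap: 0.0346
grip_force: 0.0
```

>>> step_arm(commands=[[0, 0, 0, 0, 0, 0, -1]])

```text
time_s: 11.18
position: [0.4834, -0.2115, 0.0213]
eef_rot: [[0.992, 0.128, 0.001], [0.128, -0.992, -0.001], [0.001, 0.001, -1.0]]
contact_force: [0.1, 1.0, 2.4]
finger_gap: 0.0278
grip_force: 25.0
```

```bash
python3 - <<'E'
from h import *
goal(.548,-.065,.12,7.4)
E
```

```text
t 11.18 pos [ 0.4834 -0.2115  0.0213] yaw 7.38 shift [ 2.766 -4.564 -3.29 ] tiltcorr [ 0.001  -0.0011] turnz -0.0 gap 0.0278 grip 25.0 F [0.1 1.  2.4] q [-36.  12. 113.  -0.  55.  47.]
```

>>> step_arm(commands=[[0, 0, 0, 0, 0, -1, -1], [0, 0, 0, 0, 0, -1, -1], [0, 0, 0, 0, -0.4, -1, -1], [0, 0, 0, 0.4, -0.8, -0.3, -1], [0, 0, 0, 0.6, -0.85, 0, -1]])

```text
time_s: 11.8
position: [0.505, -0.146, 0.1202]
eef_rot: [[0.992, 0.127, 0.001], [0.127, -0.992, -0.0], [0.001, 0.001, -1.0]]
contact_force: [0.1, -0.2, -3.2]
finger_gap: 0.0274
grip_force: 25.0
```

>>> step_arm(commands=[[0, 0, 0, 0.6, -0.85, 0, -1], [0, 0, 0, 0.6, -0.85, 0, -1], [0, 0, 0, 0.57, -0.81, 0, -1], [0, 0, 0, 0, 0, 0, -1], [0, 0, 0, 0, 0, 0, -1]])

```text
time_s: 12.42
position: [0.5471, -0.065, 0.119]
eef_rot: [[0.992, 0.129, -0.001], [0.129, -0.992, 0.0], [-0.001, -0.0, -1.0]]
contact_force: [0.3, -0.1, -4.0]
finger_gap: 0.0276
grip_force: 25.0
```

```bash
python3 - <<'E'
from h import *
goal(.6103,-.0565,.046,7.4)
p,d,W,K,R,t=wristpts(0)
rects(W,d,.016,.025,.6103,-.0565,.065); rects(W,d,.005,.0145,.6103,-.0565,.035)
E
```

```text
t 12.43 pos [ 0.5471 -0.065   0.119 ] yaw 7.39 shift [ 2.129 -0.011  2.431] tiltcorr [-0.0004  0.0018] turnz -0.0 gap 0.0276 grip 25.0 F [ 0.3 -0.1 -4. ] q [-19.   6. 108.  -0.  66.  64.]
0.016 8663 0.0203 [611.  -56.2] [84.3 84.2] 13.2
0.005 3872 0.0105 [610.9 -56.2] [53.7 53.7] 65.1
```

>>> step_arm(commands=[[0, 0, 0, 0.72, 0.01, 0.2, -1], [0, 0, 0, 0.72, 0.01, 0.2, -1], [0, 0, 0, 0.7, 0, 0.2, -1], [0, 0, 0, 0, 0, 0.9, -1], [0, 0, 0, 0, 0, 0.9, -1]])

```text
time_s: 13.1
position: [0.6116, -0.0583, 0.047]
eef_rot: [[0.992, 0.127, 0.0], [0.127, -0.992, -0.0], [0.0, 0.0, -1.0]]
contact_force: [-0.4, 0.5, -3.1]
finger_gap: 0.0272
grip_force: 25.0
```

>>> step_arm(commands=[[0, 0, 0, 0, 0, 0, -1], [0, 0, 0, 0, 0, 0, -1]])

```text
time_s: 13.35
position: [0.6121, -0.058, 0.0487]
eef_rot: [[0.992, 0.128, 0.001], [0.128, -0.992, -0.0], [0.001, 0.001, -1.0]]
contact_force: [0.2, 0.3, -2.8]
finger_gap: 0.0278
grip_force: 25.0
```

```bash
python3 - <<'E'
from h import *
goal(.6112,-.0574,.0313,7.4)
E
```

```text
t 13.35 pos [ 0.6121 -0.058   0.0487] yaw 7.34 shift [-0.028 -0.023  0.58 ] tiltcorr [ 0.0008 -0.0016] turnz -0.001 gap 0.0278 grip 25.0 F [ 0.2  0.3 -2.8] q [-16.  20. 100.  -0.  60.  67.]
```

>>> step_arm(commands=[[0, 0, 0, -0.03, -0.02, 0.2, -1], [0, 0, 0, 0, 0, 0.2, -1], [0, 0, 0, 0, 0, 0.16, -1], [0, 0, 0, 0, 0, 0, -1]])

```text
time_s: 13.85
position: [0.6108, -0.0567, 0.031]
eef_rot: [[0.992, 0.129, 0.0], [0.129, -0.992, 0.0], [0.0, -0.0, -1.0]]
contact_force: [-0.7, -0.3, -0.3]
finger_gap: 0.0274
grip_force: 25.0
```

```bash
python3 - <<'E'
from h import *
goal(.6112,-.0574,.0313,7.4)
E
```

```text
t 13.85 pos [ 0.6108 -0.0567  0.031 ] yaw 7.39 shift [ 0.012  0.025 -0.009] tiltcorr [-0. -0.] turnz -0.0 gap 0.0274 grip 25.0 F [-0.7 -0.3 -0.3] q [-16.  21. 100.   0.  59.  67.]
```

>>> step_arm(commands=[[0, 0, 0, 0, 0, 0, 0.3], [0, 0, 0, 0, 0, 0, 0.3], [0, 0, 0, 0, 0, -0.8, 0.3], [0, 0, 0, 0, 0, -1, 0.3], [0, 0, 0, -0.5, 0, -1, 0.3]])

```text
time_s: 14.48
position: [0.5964, -0.0588, 0.1162]
eef_rot: [[0.992, 0.129, 0.001], [0.129, -0.992, -0.0], [0.001, 0.001, -1.0]]
contact_force: [0.4, -0.0, 0.8]
finger_gap: 0.061
grip_force: 0.0
```

>>> step_arm(commands=[[0, 0, 0, -0.9, 0, -0.4, 0.3], [0, 0, 0, -0.7, 0, 0, 0.3], [0, 0, 0, 0, 0, 0, 0.3]])

```text
time_s: 14.85
position: [0.5477, -0.0649, 0.1272]
eef_rot: [[0.992, 0.128, 0.001], [0.128, -0.992, -0.0], [0.001, 0.0, -1.0]]
contact_force: [0.8, -0.4, 0.6]
finger_gap: 0.0612
grip_force: 0.0
```

```bash
python3 - <<'E'
from h import *
goal(.499,.316,.15,184.4)
p,d,W,K,R,t=wristpts(0)
rects(W,d,.016,.022,.611,-.056,.065);rects(W,d,.0225,.027,.611,-.056,.04); rects(W,d,.054,.068,.611,-.056,.04)
E
```

```text
t 14.85 pos [ 0.5477 -0.0649  0.1272] yaw 7.35 shift [  0.014 -12.8    -0.763] tiltcorr [ 0.0003 -0.0009] turnz -3.935 gap 0.0612 grip 0.0 F [ 0.8 -0.4  0.6] q [-19.   6. 107.   0.  67.  64.]
0.016 8064 0.0203 [611.  -56.3] [84.3 84.2] 13.0
0.0225 1938 0.0244 [613.5 -51.4] [58.7 49.2] 52.6
0.054 1324 0.0606 [610.5 -55.3] [27.1 27.1] 6.7
```

Both ends are home, with tops at 60.5 mm and under 2 mm off centre. Moving to the selector; I'll turn the tool half a turn so that joint 6 has range for the clockwise turn.

>>> step_arm(commands=[[0, 0, 0, 0.15, -0.98, -0.3, 0.3], [0, 0, 0, 0.15, -0.98, -0.3, 0.3], [0, 0, 0, 0.15, -0.98, -0.3, 0.3], [0, 0, 0, 0.15, -0.98, -0.2, 0.3], [0, 0, 0, 0.15, -0.98, 0, 0.3]])

```text
time_s: 15.52
position: [0.5529, 0.0851, 0.1605]
eef_rot: [[0.992, 0.129, 0.002], [0.129, -0.992, 0.0], [0.002, 0.0, -1.0]]
contact_force: [0.4, -0.0, -0.4]
finger_gap: 0.0612
grip_force: 0.0
```

>>> step_arm(commands=[[0, 0, 0, 0.15, -0.98, 0, 0.3], [0, 0, 0, 0.15, -0.98, 0, 0.3], [0, 0, 0, 0.15, -0.98, 0, 0.3], [0, 0, 0, 0.15, -0.98, 0, 0.3], [0, 0, 0, 0.15, -0.98, 0, 0.3]])

```text
time_s: 16.15
position: [0.5557, 0.2341, 0.1597]
eef_rot: [[0.992, 0.129, 0.0], [0.129, -0.992, 0.0], [0.0, -0.0, -1.0]]
contact_force: [0.8, 0.3, -0.5]
finger_gap: 0.0611
grip_force: 0.0
```

>>> step_arm(commands=[[0, 0, 0, 0.15, -0.98, 0, 0.3], [0, 0, 0, 0.15, -0.98, 0, 0.3], [0, 0, 0, 0.15, -0.9, 0, 0.3], [0, 0, -0.22, 0, 0, 0, 0.3], [0, 0, -0.22, 0, 0, 0, 0.3]])

```text
time_s: 16.77
position: [0.5579, 0.3205, 0.1594]
eef_rot: [[0.886, 0.463, 0.0], [0.463, -0.886, 0.0], [0.0, -0.0, -1.0]]
contact_force: [0.4, 0.2, -0.2]
finger_gap: 0.0615
grip_force: 0.0
```

>>> step_arm(commands=[[0, 0, -0.22, 0, 0, 0, 0.3], [0, 0, -0.22, 0, 0, 0, 0.3], [0, 0, -0.22, 0, 0, 0, 0.3], [0, 0, -0.22, 0, 0, 0, 0.3], [0, 0, -0.22, 0, 0, 0, 0.3]])

```text
time_s: 17.4
position: [0.558, 0.32, 0.1595]
eef_rot: [[0.225, 0.974, 0.0], [0.974, -0.225, 0.0], [0.0, 0.0, -1.0]]
contact_force: [-0.2, 1.0, 0.4]
finger_gap: 0.0614
grip_force: 0.0
```

>>> step_arm(commands=[[0, 0, -0.22, 0, 0, 0, 0.3], [0, 0, -0.22, 0, 0, 0, 0.3], [0, 0, -0.22, 0, 0, 0, 0.3], [0, 0, -0.22, 0, 0, 0, 0.3], [0, 0, -0.22, 0, 0, 0, 0.3]])

```text
time_s: 18.02
position: [0.558, 0.32, 0.1595]
eef_rot: [[-0.595, 0.804, 0.0], [0.804, 0.595, 0.0], [0.0, 0.0, -1.0]]
contact_force: [0.2, -0.4, -0.8]
finger_gap: 0.0611
grip_force: 0.0
```

>>> step_arm(commands=[[0, 0, -0.22, 0, 0, 0, 0.3], [0, 0, -0.22, 0, 0, 0, 0.3], [0, 0, -0.22, 0, 0, 0, 0.3], [0, 0, -0.22, 0, 0, 0, 0.3], [0, 0, -0.22, 0, 0, 0, 0.3]])

```text
time_s: 18.65
position: [0.558, 0.32, 0.1595]
eef_rot: [[-0.998, 0.069, 0.0], [0.069, 0.998, 0.0], [-0.0, 0.0, -1.0]]
contact_force: [-0.4, 1.1, -0.6]
finger_gap: 0.0616
grip_force: 0.0
```

>>> step_arm(commands=[[0, 0, -0.18, 0, 0, 0, 0.3], [0, 0, 0, 0, 0, 0, 0.3], [0, 0, 0, 0, 0, 0, 0.3]])

```text
time_s: 19.02
position: [0.5576, 0.3197, 0.1596]
eef_rot: [[-0.998, -0.064, -0.0], [-0.064, 0.998, 0.0], [0.0, 0.0, -1.0]]
contact_force: [-1.1, -0.2, 0.1]
finger_gap: 0.061
grip_force: 0.0
```

```bash
python3 - <<'E'
from h import *
goal(.499,.316,.065,183.5)
p,d,W,K,R,t=wristpts(0)
rects(W,d,.046,.054,.499,.316,.09); rects(W,d,.057,.066,.499,.316,.04);rects(W,d,.086,.096,.499,.316,.04)
cv2.imwrite("pics/w2.png",p[...,::-1])
E
```

```text
t 19.02 pos [0.5576 0.3197 0.1596] yaw -176.32 shift [1.957 0.004 3.155] tiltcorr [ 0.0001 -0.0001] turnz 0.004 gap 0.061 grip 0.0 F [-1.1 -0.2  0.1] q [ 20.  15.  92.   0.  72. -74.]
0.046 15577 0.0507 [498.6 318.1] [110. 110.] 3.0
0.057 1825 0.0613 [497.9 317.8] [45.7 46.7] 3.9
0.086 1321 0.0914 [498.6 318.1] [42.9 13.7] 3.3
```

View pics/w2.png

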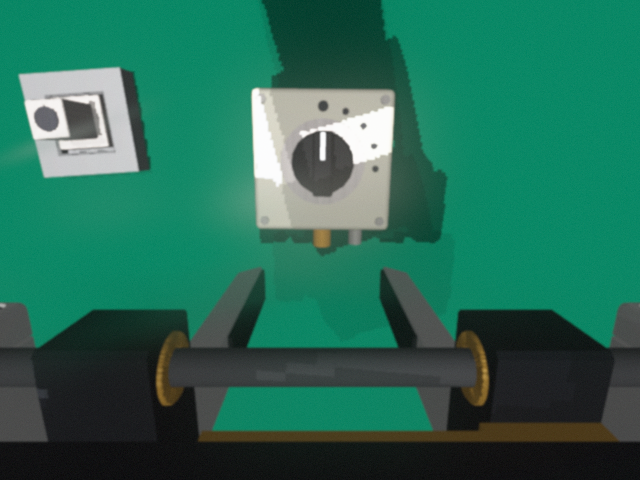

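The wrist view shows the knob at (323,162) with its line toward the home dot at (323,105). Descending onto the knob.

>>> step_arm(commands=[[0, 0, 0.01, 0.655, 0.032, 0.2, 0.3], [0, 0, 0, 0.655, 0.032, 0.2, 0.3], [0, 0, 0, 0.655, 0.032, 0.2, 0.3], [0, 0, 0, 0, 0, 0.8, 0.3], [0, 0, 0, 0, 0, 0.8, 0.3]])

```text
time_s: 19.7
position: [0.4985, 0.3189, 0.0937]
eef_rot: [[-0.998, -0.057, 0.001], [-0.057, 0.998, 0.0], [-0.001, 0.0, -1.0]]
contact_force: [1.0, -1.2, 1.0]
finger_gap: 0.0608
grip_force: 0.0
```

>>> step_arm(commands=[[0, 0, 0, 0, 0, 0.8, 0.3], [0, 0, 0, 0, 0, 0, 0.3], [0, 0, 0, 0, 0, 0, -1], [0, 0, 0, 0, 0, 0, -1], [0, 0, 0, 0, 0, 0, -1]], force=15)

```text
time_s: 20.32
position: [0.4989, 0.3189, 0.0709]
eef_rot: [[-0.998, -0.058, 0.002], [-0.058, 0.998, 0.001], [-0.002, 0.001, -1.0]]
contact_force: [0.1, -0.1, 0.9]
finger_gap: 0.0348
grip_force: 0.0
```

>>> step_arm(commands=[[0, 0, 0, 0, 0, 0, -1], [0, 0, 0, 0, 0, 0, -1], [0, 0, 0, 0, 0, 0, -1]])

```text
time_s: 20.7
position: [0.4986, 0.3162, 0.0701]
eef_rot: [[-0.998, -0.059, -0.0], [-0.059, 0.998, -0.005], [0.001, -0.005, -1.0]]
contact_force: [-0.6, -9.8, 3.9]
finger_gap: 0.014
grip_force: 15.0
```

```bash
python3 - <<'E'
from h import *
goal(.4986,.3188,.067,183.2); print(robot.read_state()["wrist_torque"])
E
```

```text
t 20.7 pos [0.4986 0.3162 0.0701] yaw -176.63 shift [-0.004  0.086  0.104] tiltcorr [-0.0069 -0.0009] turnz 0.004 gap 0.014 grip 15.0 F [-0.6 -9.8  3.9] q [ 22.  15. 103.  -0.  62. -72.]
[-1.75884479 -0.00759284 -0.02115275]
```

>>> step_arm(commands=[[0, 0, 0, 0, -0.1, 0, 0], [0, 0, 0, 0, 0, 0.12, 0], [0, 0, 0, 0, 0, 0, -1], [0, 0, 0, 0, 0, 0, -1], [0, 0, 0, 0, 0, 0, -1]], force=50)

```text
time_s: 21.32
position: [0.4984, 0.316, 0.0662]
eef_rot: [[-0.998, -0.058, -0.0], [-0.058, 0.998, 0.001], [0.0, 0.001, -1.0]]
contact_force: [-0.4, 0.6, -0.3]
finger_gap: 0.0137
grip_force: 50.0
```

>>> step_arm(commands=[[0, 0, 0, 0, 0, 0, -1], [0, 0, 0, 0, 0, 0, -1]])

```text
time_s: 21.58
position: [0.4984, 0.3159, 0.0662]
eef_rot: [[-0.998, -0.058, -0.0], [-0.058, 0.998, 0.001], [0.0, 0.001, -1.0]]
contact_force: [-0.3, 2.1, -1.8]
finger_gap: 0.0135
grip_force: 50.0
```

```bash
python3 - <<'E'
from h import *
goal(.4986,.316,.067,183.2); print(robot.read_state()["wrist_torque"])
E
```

```text
t 21.57 pos [0.4984 0.3159 0.0662] yaw -176.68 shift [-0.007  0.001 -0.027] tiltcorr [ 0.0009 -0.0001] turnz 0.003 gap 0.0135 grip 50.0 F [-0.3  2.1 -1.8] q [ 21.  16. 103.   0.  61. -72.]
[ 0.51501125 -0.17715626 -0.02131464]
```

```bash
cat > tq.py <<'E'
from workcell import robot; import numpy as np
s=robot.read_state();E=s["eef_rot"];a=np.degrees(np.arctan2(E[1,0],E[0,0]))
print("turned",round((-176.68-a)%360,2) if a>0 or a<-176.68 else round(-176.68-a,2),"tz",s["wrist_torque"].round(3),"gap",round(s["finger_gap"],4),"F",s["contact_force"].round(1))
E
python3 tq.py
```

```text
turned -0.0 tz [ 0.515 -0.177 -0.021] gap 0.0135 F [-0.3  2.1 -1.8]
```

>>> step_arm(commands=[[0, 0, 0.1, 0, 0, 0, -1], [0, 0, 0.1, 0, 0, 0, -1], [0, 0, 0, 0, 0, 0, -1]])

```text
time_s: 21.95
position: [0.4984, 0.3159, 0.0662]
eef_rot: [[-0.995, 0.097, 0.0], [0.097, 0.995, 0.0], [-0.0, 0.0, -1.0]]
contact_force: [0.4, 2.6, -1.2]
finger_gap: 0.0134
grip_force: 50.0
```

```bash
python3 tq.py
```

```text
turned 8.9 tz [ 0.636 -0.136  0.222] gap 0.0134 F [ 0.4  2.6 -1.2]
```

>>> step_arm(commands=[[0, 0, 0.1, 0, 0, 0, -1], [0, 0, 0.1, 0, 0, 0, -1], [0, 0, 0, 0, 0, 0, -1]])

```text
time_s: 22.32
position: [0.4984, 0.3159, 0.0662]
eef_rot: [[-0.968, 0.251, -0.0], [0.251, 0.968, 0.0], [0.0, 0.0, -1.0]]
contact_force: [-0.1, 2.2, -1.8]
finger_gap: 0.0136
grip_force: 50.0
```

```bash
python3 tq.py
```

```text
turned 17.87 tz [ 0.601 -0.032  0.052] gap 0.0136 F [-0.1  2.2 -1.8]
```

>>> step_arm(commands=[[0, 0, 0.1, 0, 0, 0, -1], [0, 0, 0.1, 0, 0, 0, -1], [0, 0, 0, 0, 0, 0, -1]])

```text
time_s: 22.7
position: [0.4984, 0.3158, 0.0662]
eef_rot: [[-0.917, 0.399, -0.0], [0.399, 0.917, 0.0], [0.0, 0.0, -1.0]]
contact_force: [-0.7, 3.1, -1.6]
finger_gap: 0.0138
grip_force: 50.0
```

```bash
python3 tq.py
```

```text
turned 26.82 tz [ 0.692 -0.133  0.185] gap 0.0138 F [-0.7  3.1 -1.6]
```

The torque dropped and then jumped, so that was the first click at about 24°. Continuing.

>>> step_arm(commands=[[0, 0, 0.1, 0, 0, 0, -1], [0, 0, 0.1, 0, 0, 0, -1], [0, 0, 0.08, 0, 0, 0, -1], [0, 0, 0, 0, 0, 0, -1]])

```text
time_s: 23.2
position: [0.4984, 0.3158, 0.0662]
eef_rot: [[-0.808, 0.589, -0.0], [0.589, 0.808, 0.0], [0.0, 0.0, -1.0]]
contact_force: [-0.8, 3.7, -1.2]
finger_gap: 0.0135
grip_force: 50.0
```

```bash
python3 tq.py
```

```text
turned 39.43 tz [ 0.632 -0.055  0.16 ] gap 0.0135 F [-0.8  3.7 -1.2]
```

>>> step_arm(commands=[[0, 0, 0.1, 0, 0, 0, -1], [0, 0, 0.1, 0, 0, 0, -1], [0, 0, 0, 0, 0, 0, -1]])

```text
time_s: 23.58
position: [0.4984, 0.3158, 0.0662]
eef_rot: [[-0.706, 0.708, -0.0], [0.708, 0.706, 0.0], [0.0, -0.0, -1.0]]
contact_force: [0.3, 3.8, -1.1]
finger_gap: 0.0136
grip_force: 50.0
```

```bash
python3 tq.py
```

```text
turned 48.43 tz [ 0.618 -0.012  0.181] gap 0.0136 F [ 0.3  3.8 -1.1]
```

>>> step_arm(commands=[[0, 0, 0.1, 0, 0, 0, -1], [0, 0, 0.1, 0, 0, 0, -1], [0, 0, 0.1, 0, 0, 0, -1], [0, 0, 0, 0, 0, 0, -1]])

```text
time_s: 24.08
position: [0.4984, 0.3157, 0.0662]
eef_rot: [[-0.521, 0.853, -0.0], [0.853, 0.521, 0.0], [0.0, -0.0, -1.0]]
contact_force: [-1.3, 4.1, -1.6]
finger_gap: 0.0139
grip_force: 50.0
```

```bash
python3 tq.py
```

```text
turned 61.91 tz [0.694 0.149 0.163] gap 0.0139 F [-1.3  4.1 -1.6]
```

>>> step_arm(commands=[[0, 0, 0.08, 0, 0, 0, -1], [0, 0, 0.05, 0, 0, 0, -1], [0, 0, 0, 0, 0, 0, -1]])

```text
time_s: 24.45
position: [0.4983, 0.3157, 0.0662]
eef_rot: [[-0.431, 0.902, -0.0], [0.902, 0.431, 0.0], [0.0, -0.0, -1.0]]
contact_force: [-1.0, 4.6, -1.6]
finger_gap: 0.0138
grip_force: 50.0
```

```bash
python3 tq.py
```

```text
turned 67.79 tz [0.66  0.145 0.151] gap 0.0138 F [-1.   4.6 -1.6]
```

>>> step_arm(commands=[[0, 0, 0.05, 0, 0, 0, -1], [0, 0, 0.05, 0, 0, 0, -1], [0, 0, 0, 0, 0, 0, -1], [0, 0, 0, 0, 0, 0, -1]])

```text
time_s: 24.95
position: [0.4983, 0.3157, 0.0662]
eef_rot: [[-0.358, 0.934, -0.0], [0.934, 0.358, 0.0], [0.0, -0.0, -1.0]]
contact_force: [-1.7, 4.3, -1.8]
finger_gap: 0.0138
grip_force: 50.0
```

```bash
python3 tq.py
```

```text
turned 72.35 tz [0.695 0.246 0.152] gap 0.0138 F [-1.7  4.3 -1.8]
```

>>> step_arm(commands=[[0, 0, 0.04, 0, 0, 0, -1], [0, 0, 0, 0, 0, 0, -1], [0, 0, 0, 0, 0, 0, -1], [0, 0, 0, 0, 0, 0, -1]])

```text
time_s: 25.45
position: [0.4983, 0.3157, 0.0662]
eef_rot: [[-0.327, 0.945, -0.0], [0.945, 0.327, 0.0], [0.0, -0.0, -1.0]]
contact_force: [-2.1, 3.9, -1.2]
finger_gap: 0.0138
grip_force: 50.1
```

```bash
python3 tq.py; python3 - <<'E'
from h import *
p,d,W,K,R,t=wristpts(0)
cv2.imwrite("pics/w3.png",p[...,::-1])
E
python3 tq.py
```

```text
turned 74.23 tz [0.775 0.42  0.242] gap 0.0138 F [-2.1  3.9 -1.2]
turned 74.23 tz [0.751 0.439 0.325] gap 0.0134 F [-2.4  3.7 -1.2]
```

View pics/w3.png

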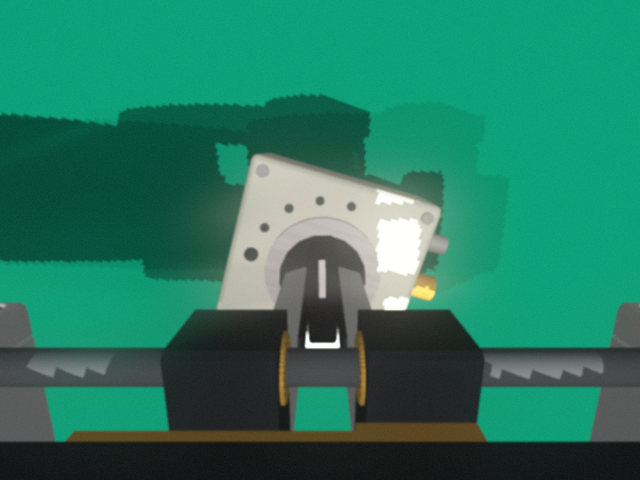

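The wrist view shows the bar's white line at (322,278) pointing at the third small dot (320,201). Home is at (250,254) and the fourth dot is at (351,206). The torque jumped from 0.15 to about 0.3 Nm, which is the third click. Handing in while holding.

```bash
python3 -c "
from workcell import robot
print(robot.job_done())"
```

```text
the job is handed in; nothing more can be done
None
```

The job is handed in: both valve ends are fully home in their nests and let go, and the gripper is still holding the knob at the third stop (tool turned 74°, about 1.29 rad).

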